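Test the sander's mushroom stop

TASK

Before the disc sander is used, test its stop: with a fingertip press the mushroom stop button on the control box fully in until it latches, and take the hand off it so that it is seen to stay in. Then push one of its two ears round clockwise (seen from above) with the side of a fingertip until it unlatches, let go, and leave it sprung fully out and turned back. Never take the button or an ear between the fingers, and leave the start button, the speed dial and the things on the bench alone.

Things in the scene. Friction and masses are not known exactly. Their poses are not given: they have to be found in the camera images.
- control_box: Grey control box bolted flat on the bench, 107 x 212 x 65 mm (its x, y, z); foot lugs stand 20 mm out of its long sides, a gland and conduit 60 mm out of its -y end. Origin: centre of its underside, on the bench; z up; it never moves. On its lid: mushroom stop at x 0, y +50 mm; start button at -20, -20; pilot lamp (6 mm high) at +28, -20; speed dial at 0, -68.
- stop_head: Head of the stop button, the only mushroom on the box: a red cap 46 mm across, 20 mm thick, flat top 24 mm across, with two grip ears on opposite sides along its own +x and -x (along the box's x when not turned), 76 mm tip to tip. Each ear: 12 mm wide, 12 mm high, 15 mm out of the cap's rim, rounded tip, its top 5 mm below the cap's. Origin: on its axis, 30 mm below its top.
- stop_top (a point): Centre of the flat top of the mushroom head, on its upright axis: the point to press; moves and turns with the head. Out, it is 95 mm above the bench, and the ears reach from 78 to 90 mm above it; latched in, all this is 6.5 mm lower. Under the head the box lid is at 65 mm, a 60 mm plate at 68 mm and a 36 mm nut at 74 mm.
- stop_ear (a point): Tip of the ear on the head's +x side, 38 mm from the button's axis, at mid height of the ear (11 mm below the cap's top). The other ear is its mirror image on the far side of the axis.
- stop_press (a joint): How far the mushroom is pressed in, m: 0 out, 0.009 at its bottom stop. Sprung: about 4 N starts it, about 8 N takes it to the bottom. Pressed beyond 0.0075 it latches, and when let go it rests at about 0.0065 by itself until it is twisted. Unlatched, it springs back to 0.
- stop_twist (a joint): How far the head is turned clockwise seen from above, rad: 0 at rest, 0.87 at its end stop; it cannot turn the other way. Sprung: 0.03 N m starts it, 0.1 N m takes it to the end stop (about 3 N near an ear's tip). A latched button unlatches at about 0.5 rad and springs out; let go, the head turns back to 0 by itself.
- start (a joint): Travel of the start button, m: 0 out, 0.005 fully in, sprung (2 N starts it). A black flat button 27 mm across, 8 mm above the lid, in a 38 mm steel guard ring 7 mm high. Not to be pressed.
- dial_mark (a point): End of the white mark on top of the black speed dial (a knurled knob 28 mm across, 22 mm high above the lid), 14 mm from its axis. The dial may stand at any angle and turns easily. Not to be turned.
- jar: A paint jar, white plastic, 68 mm across, 85 mm high, standing near the box. Origin: centre of its underside. To be left alone.
- pot: A small amber glass pot with a black lid, 56 mm across, 62 mm high, standing near the box. Origin: centre of its underside. To be left alone.
- tape: A roll of tape lying flat, 92 mm across, 24 mm high, near the box. Origin: centre of its underside. To be left alone.
- offcut: An offcut of stretcher bar, pale wood, 45 x 115 x 18 mm, lying beyond the +y end of the box. Origin: centre of its underside. To be left alone.
- sand_block: A cork sanding block, 65 x 110 x 30 mm, lying beyond the -y end of the box. Origin: centre of its underside. To be left alone.
- knife: A flat palette knife, 200 mm long, under 30 mm high, lying beside the box. Origin: under its middle. To be left alone.
- mug: A white mug 72 mm across and 90 mm high with four brushes that stick up to about 210 mm, standing about 135 mm from the box's middle line on its +x side, towards its -y end. Origin: centre of its underside. To be left alone.

How it is judged:
On the way, in this order (a step that is already met when the one before it is completed fails the run):
1. the mushroom stop is latched in, with the hand off it and not turned (value of joint stop_press between 0.005 and 0.0082 m and value of joint stop_twist below 0.1 rad and contact force between stop_head and the fingers below 0.3 N and contact force between stop_head and the arm below 0.3 N), for 0.2 s.
2. the latched head is turned clockwise to where the latch lets go (value of joint stop_twist above 0.4 rad).
At the end, for the whole second after the job is handed in: the mushroom is out (less than 1.5 mm in) and turned back (less than 0.1 rad), the start button is out, the dial's mark is within 4 mm of where it was, and the seven loose things stand within 15 mm of where they were (value of joint stop_press below 0.0015 m and value of joint stop_twist below 0.1 rad and value of joint start below 0.001 m and distance of dial_mark from where it was at the start of the episode below 0.004 m and distance of each of jar, pot, tape, offcut, sand_block, knife, mug from where it was at the start of the episode below 0.015 m); the robot touches nothing.
It fails at once if the start button is pressed (more than 2.5 mm) (value of joint start above 0.0025 m).
It fails at once if the speed dial is turned (its mark moves more than 4 mm) (distance of dial_mark from where it was at the start of the episode above 0.004 m).
It fails at once if a thing on the bench is lifted, carried or shoved (more than 15 mm) (distance of any of jar, pot, tape, offcut, sand_block, knife, mug from where it was at the start of the episode above 0.015 m).
It fails at once if the mushroom's cap or one of its ears is taken between the fingers ((horizontal distance between the grasp point and stop_top below 0.018 m and z of the grasp point in the frame of stop_top below 0.008 m) or (x of the grasp point in the frame of stop_top between -0.042 and 0.042 m and y of the grasp point in the frame of stop_top between -0.004 and 0.004 m and z of the grasp point in the frame of stop_top below 0.006 m)).
It also fails if it takes over 48 s, if anything falls off the work surface, if the arm or the gripper's body presses on something with over 40 N, if the wrist force passes 120 N, or if a joint passes its speed limit or range.

ROBOT

A 6-joint arm with a two-finger parallel gripper is mounted at the origin on the work surface. World frame = base frame: x ahead of the robot, y to its left, z up, the work surface at z = 0. Lengths are in m, angles in rad, forces in N, time in s.
With the tool pointing down it reaches from about 0.35 to 0.775 m from the base axis. Payload 5.5 kg.
Tool frame: the origin (TCP) lies between the finger pads; the fingertips stand 19 mm ahead of it and the grasp point (between the pads) is the TCP (env.tcp_to_tips is the distance from the TCP to the fingertips, in m); z points along the fingers, y is the direction in which the jaws open and shut (so a half turn about z gives the same grasp; the last joint's range is limited). The gripper opens to 85 mm and grips with 20 to 120 N. Pads are 22 mm wide; open, the fingers measure 114 mm over their backs; the gripper's body (76 mm by 85 mm) begins 54 mm behind the grasp point. The pads swing forward as they close: fully open they stand 13 mm farther back than shut.
Start: joints at [-1.442, 0.313, 0.046, 1.304, 0, 1.431], TCP at [0.153, -0.554, 0.224] pointing down, gripper open.
Joint ranges: [-2.76, 2.76], [-0.86, 1.69], [-1.03, 1.26], [-2.2, 2.34], [-1.47, 1.5], [-3.14, 3.14]. Speed limits (rad/s): [2.57, 2.57, 3.14, 3.14, 3.14, 3.14].

INTERFACE

Orientations are given as a unit quaternion [w, x, y, z].
In Python, from workcell import env, eyes, job gives the robot as it stands. The module is installed in compiled form; this text tells all that it offers.
- The arm moves only by the tool move_arm, never from a script. Its argument "commands" is a list of rows, each a list of 3 entries, a list of its own where there are three numbers: the shift along the world's x, y, z as a fraction of full scale, then the turn, a rotation vector about the world's x, y, z as a fraction of full scale, then the gripper command: -1 is shut, 1 is fully open, values between are in proportion. In form: [[[x, y, z], [wx, wy, wz], gripper], ...]. A call has 1 to 5 rows; each row shifts and turns the commanded pose from where the row before left it; what a row does not reach is not made up. Full scale, the value 1, is 0.04 m for a shift and 8 degrees for a turn. A row lasts 1/10 s, in which the tool goes at most 50 mm and 8.59 degrees, less where a joint would pass 70% of its speed; a pose out of reach is approached as far as the arm can. A call with a number of a shift or a turn outside -1 to 1 is refused whole. A call with a gripper value outside its range is refused whole. The fingers move at their own pace and stop on an object; "newtons" is the grip in N (left out, the last holds). Time passes only in rows, so rows that do not move let the fingers close. It gives the time, the measured TCP pose, the force and the opening at its end, in the units of the state.
- env.get_state(): the state, without advancing time (a new reading comes with each control period).
- eyes.read_camera(name): name is "scene" or "top"; returns a dict with "frame" (384x512x3 uint8, red, green, blue), "mtx" (3x3 intrinsics, pixels), "camera_from_world" (4x4, takes a point from world to camera coordinates). Camera axes: x right, y down, z forward; pixel columns grow to the right and rows downward; lengths in m; the calibration is good to about 2 mm. A picture is of the moment at which its call begins. There is no depth.
- job.hand_in(): hands the job in, once; it reports no verdict.
The state is a dict: "clock": time; "joint_pos": joint angles; "qvel": joint speeds; "tau": joint torques, N m; "tcp_pos": TCP position; "orientation": TCP orientation; "wrist_force": force on the tool from outside, world axes, zero at the start; "ft_torque": the same for the moment, N m; "finger_gap": finger opening in m.
Only numpy, scipy, OpenCV 4.12 (cv2) and the standard library are available. Lean on these libraries where they do the work, as an engineer would, in place of code of your own. Each camera call takes 0.05 s, during which the arm holds its last target.

## Working session

There is one attempt and no reset: what is moved stays moved. The work goes in short steps, Python scripts to look and compute and a tool call to move; the robot and the scene stay as the last step left them, time stands still between calls to the robot, and variables do not carry over. Pictures are saved under pics/ and viewed, and the job is handed in when it is done.

Besides the shell and the picture viewer there is one more tool, called after "Call:" by a JSON object that holds its "fn" and its "kwargs". move_arm: Moves the arm, as the interface text tells. Its arguments: {"type":"object","properties":{"commands":{"type":"array","items":{"type":"array"}},"newtons":{"type":"number"}},"required":["commands"]}

```bash
mkdir -p pics; cat > h.py <<'E'
from workcell import env, eyes, job
import numpy as np, cv2
def cam(n,save=None):
    c=eyes.read_camera(n); 
    if save: cv2.imwrite(f'pics/{save}.png',c['frame'][:,:,::-1])
    return c
def ray(c,u,v,z):
    T=np.linalg.inv(c['camera_from_world']); d=T[:3,:3]@np.linalg.inv(c['mtx'])@[u,v,1]; o=T[:3,3]
    return o+d*(z-o[2])/d[2]
def proj(c,p):
    q=c['camera_from_world']@np.r_[p,1]; q=c['mtx']@q[:3]; return q[:2]/q[2]
E
python3 - <<'E'
from h import *
a=cam('scene','s0');b=cam('top','t0')
for c in (a,b): print(np.linalg.inv(c['camera_from_world'])[:3,3].round(3),c['mtx'].round(1).tolist())
print(env.get_state(), env.tcp_to_tips)
E
```

```text
[1.011 0.513 0.717] [[388.0, 0.0, 248.7], [0.0, 388.0, 195.7], [0.0, 0.0, 1.0]]
[0.458 0.03  1.072] [[406.7, 0.0, 252.9], [0.0, 406.7, 187.5], [0.0, 0.0, 1.0]]
{'clock': 0.1, 'joint_pos': array([-1.44159525e+00,  3.13884343e-01,  4.50915162e-02,  1.30355687e+00,
        1.45212815e-05,  1.43118568e+00]), 'qvel': array([ 0.00078812, -0.00199682,  0.00049999, -0.00078524, -0.00357069,
        0.00125735]), 'tau': array([ 1.79377890e-03, -4.81724954e+01,  2.99244815e+01,  1.26836705e-02,
       -1.17769750e-04, -1.04023670e-05]), 'tcp_pos': array([ 0.15264288, -0.55390475,  0.22292089]), 'orientation': array([-7.76637799e-04,  9.90980824e-01,  1.34001507e-01,  1.13030056e-05]), 'wrist_force': array([-0.37800437,  0.07901052, -0.17656949]), 'ft_torque': array([-0.01024583, -0.00874596, -0.05064513]), 'finger_gap': 0.08515006610669987} 0.019
```

View pics/s0.png

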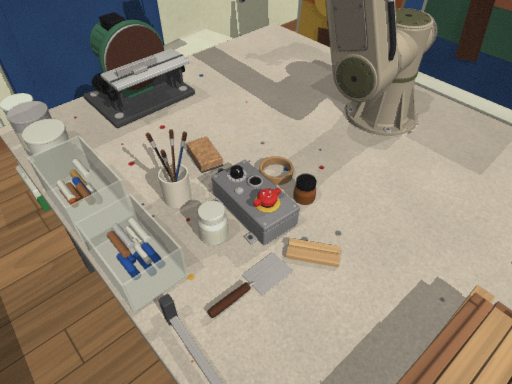

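View pics/t0.png

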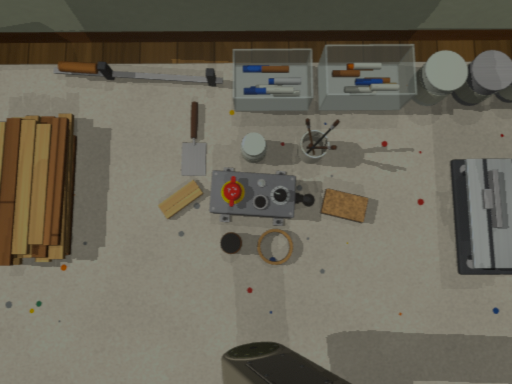

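The scene view shows the box with the red mushroom at about (267,198). In the top view the mushroom is at about (233,191), with its ears running up and down. The dial is at (281,195), the start button at (260,201), the jar at (254,147), the pot at (231,243) and the tape at (275,246). Next I measure the mushroom.

```bash
python3 - <<'E'
from h import *
b=cam('top');a=cam('scene')
def red(c,box):
    f=c['frame'].astype(int); m=((f[:,:,0]>130)&(f[:,:,1]<70)&(f[:,:,2]<80)).astype(np.uint8)
    k=np.zeros_like(m);u0,u1,v0,v1=box;k[v0:v1,u0:u1]=1;return m*k
for c,bx,n in ((b,(210,255,165,215),'t'),(a,(245,295,175,225),'s')):
    m=red(c,bx); v,u=np.nonzero(m); print(n,len(u),u.mean(),v.mean(),u.min(),u.max(),v.min(),v.max(), ray(c,u.mean(),v.mean(),.085).round(4))
    if n=='t':
        for vv in range(v.min(),v.max()+1): print(vv,u[v==vv].min(),u[v==vv].max(),ray(c,u[v==vv].mean(),vv,.084)[:2].round(4))
    u0,u1,v0,v1=bx
    cv2.imwrite(f'pics/{n}1.png',cv2.resize(c['frame'][v0-25:v1+25,u0-25:u1+80,::-1],None,fx=5,fy=5,interpolation=cv2.INTER_CUBIC))
# box lid outline in top view
f=b['frame'];hsv=cv2.cvtColor(f,cv2.COLOR_RGB2HSV)
crop=cv2.cvtColor(f,cv2.COLOR_RGB2GRAY)
m=((crop>60)&(crop<135)).astype(np.uint8);k=np.zeros_like(m);k[160:232,200:305]=1;m*=k
cs,_=cv2.findContours(m,0,2);c0=max(cs,key=cv2.contourArea);r=cv2.minAreaRect(c0);print(r)
for p in cv2.boxPoints(r): print(p,ray(b,*p,.065).round(4))
E
```

```text
t 182 230.4065934065934 190.78021978021977 224 237 176 205 [0.5786 0.0853 0.085 ]
176 233 233 [0.6153 0.0791]
177 232 234 [0.6128 0.0791]
178 232 234 [0.6103 0.0791]
179 232 234 [0.6078 0.0791]
180 231 234 [0.6053 0.0803]
181 231 234 [0.6029 0.0803]Traceback (most recent call last):
  File "<stdin>", line 9, in <module>
    return umr_minimum(a, axis, None, out, keepdims, initial, where)
ValueError: zero-size array to reduction operation minimum which has no identity
```

```bash
python3 - <<'E'
from h import *
b=cam('top');a=cam('scene')
def red(c,box):
    h=cv2.cvtColor(c['frame'],cv2.COLOR_RGB2HSV).astype(int); m=(((h[:,:,0]<8)|(h[:,:,0]>170))&(h[:,:,1]>150)&(h[:,:,2]>60)).astype(np.uint8)
    k=np.zeros_like(m);u0,u1,v0,v1=box;k[v0:v1,u0:u1]=1;return m*k
for c,bx,n in ((b,(210,255,165,215),'t'),(a,(245,295,175,225),'s')):
    m=red(c,bx); v,u=np.nonzero(m); print(n,len(u),u.mean(),v.mean(),u.min(),u.max(),v.min(),v.max(), ray(c,u.mean(),v.mean(),.086).round(4))
    if n=='t':
        for vv in np.unique(v): print(vv,u[v==vv].min(),u[v==vv].max(),end='; ')
        print(ray(c,u[v<183].mean(),v[v<183].mean(),.088),ray(c,u[v>199].mean(),v[v>199].mean(),.088), ray(c,u.mean(),v.min()-.5,.084),ray(c,u.mean(),v.max()+.5,.084))
    u0,u1,v0,v1=bx
    cv2.imwrite(f'pics/{n}1.png',cv2.resize(c['frame'][v0-15:v1+15,u0-25:u1+75,::-1],None,fx=5,fy=5,interpolation=cv2.INTER_CUBIC))
crop=cv2.cvtColor(b['frame'],cv2.COLOR_RGB2GRAY)
m=((crop>60)&(crop<135)).astype(np.uint8);k=np.zeros_like(m);k[160:232,200:305]=1;m*=k
cs,_=cv2.findContours(m,0,2);c0=max(cs,key=cv2.contourArea);r=cv2.minAreaRect(c0);print(r)
for p in cv2.boxPoints(r): print(p,ray(b,*p,.065).round(4))
E
```

```text
t 258 232.17441860465115 190.96124031007753 224 240 176 206 [0.578 0.081 0.086]
176 232 233; 177 232 234; 178 231 234; 179 231 235; 180 231 235; 181 231 234; 182 231 234; 183 230 235; 184 228 237; 185 226 238; 186 226 239; 187 225 239; 188 225 240; 189 224 240; 190 224 240; 191 224 240; 192 224 240; 193 224 240; 194 225 239; 195 225 239; 196 226 239; 197 227 238; 198 228 237; 199 229 235; 200 230 233; 201 230 233; 202 230 233; 203 230 233; 204 229 233; 205 230 232; 206 231 231; [0.60639798 0.0795031  0.088     ] [0.54928381 0.08289691 0.088     ] [0.61654341 0.08110518 0.084     ] [0.54011192 0.08101568 0.084     ]
s 327 266.8103975535168 197.5565749235474 254 280 188 206 [0.5839 0.0844 0.086 ]
((252.0, 195.5), (71.0, 104.0), 90.0)
[200. 160.] [0.6596 0.1632 0.065 ]
[304. 160.] [ 0.6581 -0.0988  0.065 ]
[304. 231.] [ 0.4802 -0.095   0.065 ]
[200. 231.] [0.4816 0.1612 0.065 ]
```

View pics/t1.png

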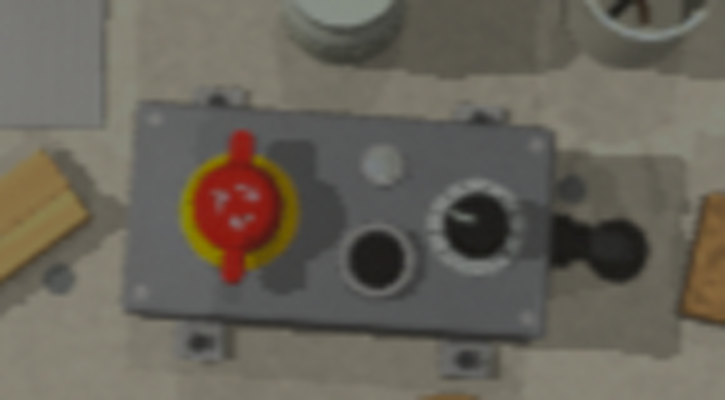

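View pics/s1.png

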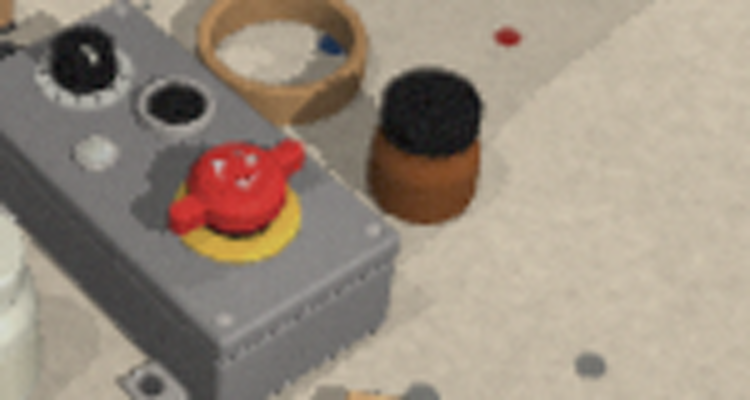

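Centre of the mushroom comes out at about (0.578, 0.081). The ears are about 76 mm tip to tip, which agrees with the data, and the box yaw is about -3.4°. The plan is to shut the fingers, lift, cross to the box and turn +161°, so the jaws line up with the box's y and the last joint stays in range.

Call:
{"fn": "move_arm", "kwargs": {"commands": [[[0.2, 0.3, 1], [0, 0, 1], -1], [[0.5, 0.8, 1], [0, 0, 1], -1], [[0.5, 0.8, 0], [0, 0, 1], -1], [[0.5, 0.8, 0], [0, 0, 1], -1], [[0.5, 0.8, 0], [0, 0, 1], -1]], "newtons": 30}}

```text
clock: 0.8
tcp_pos: [0.2394, -0.4163, 0.3005]
orientation: [0.001, 0.884, 0.467, 0.0]
wrist_force: [0.0, 0.5, 0.5]
finger_gap: 0.0123
```

```bash
cat > st.py <<'E'
from h import *
s=env.get_state();from scipy.spatial.transform import Rotation as R
w,x,y,z=s['orientation'];M=R.from_quat([x,y,z,w]).as_matrix()
print(s['clock'],s['tcp_pos'].round(4),s['joint_pos'].round(2),'yaw jaw',np.degrees(np.arctan2(M[1,1],M[0,1])).round(2),'z',M[:,2].round(3),'F',s['wrist_force'].round(2),'gap',round(s['finger_gap'],4))
E
python3 st.py
```

```text
0.8 [ 0.2394 -0.4163  0.3005] [-1.22  0.12 -0.02  1.44  0.    0.95] yaw jaw -34.3 z [ 0.001 -0.001 -1.   ] F [0.01 0.5  0.51] gap 0.0123
```

Call:
{"fn": "move_arm", "kwargs": {"commands": [[[0.56, 0.82, 0], [0, 0, 1], -1], [[0.56, 0.82, 0], [0, 0, 1], -1], [[0.56, 0.82, 0], [0, 0, 1], -1], [[0.56, 0.82, 0], [0, 0, 1], -1], [[0.56, 0.82, 0], [0, 0, 1], -1]]}}

```text
clock: 1.3
tcp_pos: [0.3515, -0.2519, 0.3003]
orientation: [0.0, 0.671, 0.741, 0.0]
wrist_force: [1.0, 0.2, -0.3]
finger_gap: -0.0001
```

Call:
{"fn": "move_arm", "kwargs": {"commands": [[[0.56, 0.82, 0], [0, 0, 1], -1], [[0.56, 0.82, 0], [0, 0, 1], -1], [[0.56, 0.82, 0], [0, 0, 1], -1], [[0.56, 0.82, 0], [0, 0, 1], -1], [[0.56, 0.82, 0], [0, 0, 1], -1]]}}

```text
clock: 1.8
tcp_pos: [0.4636, -0.0878, 0.3003]
orientation: [0.0, 0.377, 0.926, 0.0]
wrist_force: [-0.5, -0.6, -0.3]
finger_gap: -0.0001
```

Call:
{"fn": "move_arm", "kwargs": {"commands": [[[0.56, 0.82, 0], [0, 0, 1], -1], [[0.56, 0.82, 0], [0, 0, 1], -1], [[0.56, 0.82, 0], [0, 0, 1], -1], [[0.4, 0.6, 0], [0, 0, 1], -1], [[0, 0, 0], [0, 0, 0], -1]]}}

```text
clock: 2.3
tcp_pos: [0.5474, 0.0359, 0.2993]
orientation: [-0.0, 0.107, 0.994, 0.0]
wrist_force: [0.8, 0.2, -0.1]
finger_gap: -0.0001
```

```bash
python3 st.py
```

```text
2.3 [0.5474 0.0359 0.2993] [-0.08  0.25  0.15  1.47  0.    0.13] yaw jaw 77.76 z [-0.     0.001 -1.   ] F [ 0.77  0.17 -0.09] gap -0.0001
```

Call:
{"fn": "move_arm", "kwargs": {"commands": [[[0.4, 0.55, -0.5], [0, 0, 1], -1], [[0.37, 0.58, -0.5], [0, 0, 0.1], -1], [[0, 0, -1], [0, 0, 0], -1], [[0, 0, -1], [0, 0, 0], -1], [[0, 0, 0], [0, 0, 0], -1]]}}

```text
clock: 2.8
tcp_pos: [0.5721, 0.0778, 0.1742]
orientation: [-0.006, 0.034, 0.999, -0.0]
wrist_force: [0.2, 0.0, 0.2]
finger_gap: -0.0005
```

```bash
python3 st.py;  python3 - <<'E'
from h import *
for n,bx in (('scene',(215,335,130,230)),('top',(180,300,140,260))):
    c=cam(n);u0,u1,v0,v1=bx;s=env.get_state();p=s['tcp_pos']
    im=c['frame'][:,:,::-1].copy()
    print(n,'tip px',proj(c,p-[0,0,.019]),'top centre px',proj(c,[.578,.081,.095]))
    cv2.imwrite(f'pics/{n}2.png',cv2.resize(im[v0:v1,u0:u1],None,fx=5,fy=5,interpolation=cv2.INTER_CUBIC))
E
```

```text
2.8 [0.5721 0.0778 0.1742] [-0.    0.35 -0.03  1.21 -0.    0.06] yaw jaw 86.11 z [-0.012 -0.    -1.   ] F [0.16 0.04 0.24] gap -0.0005
scene tip px [268.88751395 170.1174003 ] top centre px [267.76773584 192.7005261 ]
top tip px [231.89895637 187.70402215] top centre px [231.96683813 190.50822139]
```

View pics/scene2.png

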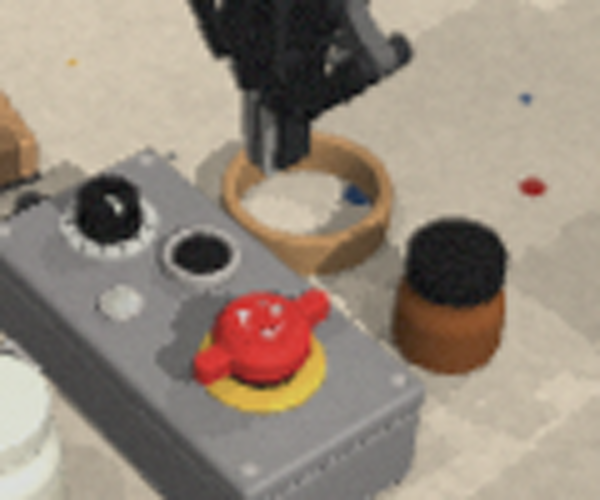

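View pics/top2.png

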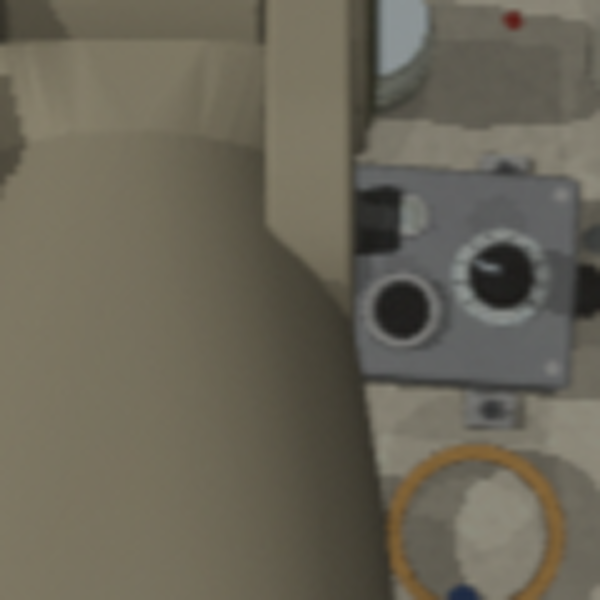

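The scene view shows the shut tip's lower end at about (269,163), but I predicted row 170. That is worth rechecking with the arm settled.

Call:
{"fn": "move_arm", "kwargs": {"commands": [[[0, 0, 0], [0, 0, 0], -1], [[0, 0, 0], [0, 0, 0], -1]]}}

```text
clock: 3.1
tcp_pos: [0.5786, 0.0779, 0.183]
orientation: [0.002, 0.034, 0.999, 0.0]
wrist_force: [0.7, 0.4, 0.9]
finger_gap: 0.0002
```

```bash
python3 st.py;  python3 - <<'E'
from h import *
n,bx='scene',(240,300,140,210)
s=env.get_state();p=s['tcp_pos'];c=cam(n);u0,u1,v0,v1=bx
im=c['frame'][:,:,::-1].copy()
for dz in (0,.019): print(dz,[proj(c,p+[a,b,-dz]).round(1).tolist() for a in(-.011,.011) for b in (-.0145,.0145)],proj(c,p-[0,0,dz]))
cv2.imwrite(f'pics/s3.png',cv2.resize(im[v0:v1,u0:u1],None,fx=8,fy=8,interpolation=cv2.INTER_CUBIC))
E
```

```text
3.1 [0.5786 0.0779 0.183 ] [-0.    0.34 -0.02  1.21  0.    0.06] yaw jaw 86.16 z [ 0.005  0.    -1.   ] F [0.72 0.39 0.89] gap 0.0002
0 [[266.8, 156.9], [276.4, 163.6], [259.2, 161.4], [268.7, 168.3]] [267.76324245 162.50063417]
0.019 [[266.6, 163.6], [276.0, 170.4], [259.1, 168.2], [268.4, 175.1]] [267.50404107 169.27917323]
```

View pics/s3.png

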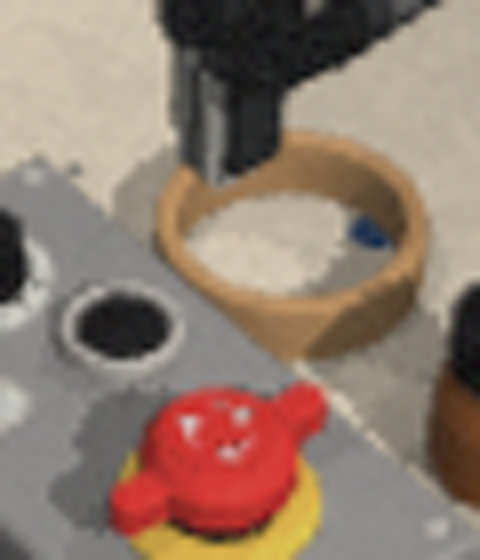

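The tip looks higher in the picture than the calibration says it should be. I'll take a larger crop and mark points along the tool axis.

```bash
python3 - <<'E'
from h import *
s=env.get_state();p=s['tcp_pos'];c=cam('scene');u0,u1,v0,v1=220,320,70,190
print(s['clock'],p)
im=cv2.resize(c['frame'][v0:v1,u0:u1,::-1],None,fx=5,fy=5,interpolation=cv2.INTER_CUBIC)
im=np.clip(im.astype(float)*1.6,0,255).astype(np.uint8)
for dz in (-.019,0,.019,.054,.1,.15):
    q=(proj(c,p+[0,0,dz])-[u0,v0]+.5)*5; cv2.circle(im,tuple(int(t) for t in q),3,(0,255,0),-1); cv2.putText(im,str(int(dz*1000)),(int(q[0])+6,int(q[1])),0,.45,(0,255,0),1)
cv2.imwrite('pics/s4.png',im)
E
```

```text
3.15 [0.57839258 0.07801466 0.18262005]
```

View pics/s4.png

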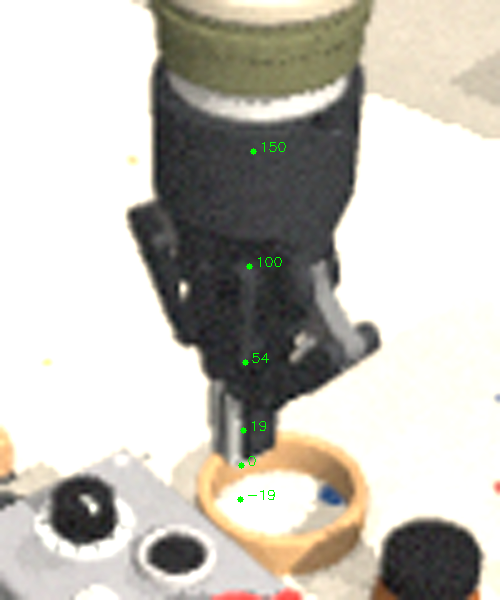

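```bash
python3 - <<'E'
from h import *
c=cam('top','t5');s=env.get_state();p=s['tcp_pos']
for dz in (.05,.08,.11,.14):
  print(dz,[proj(c,p+[-.003+a,-b,dz]).round(1).tolist() for a in (-.012,.012) for b in (.04,.06)])
im=cv2.resize(c['frame'][150:230,215:315,::-1],None,fx=6,fy=6,interpolation=cv2.INTER_CUBIC)
cv2.imwrite('pics/t5.png',np.clip(im*1.5,0,255).astype(np.uint8))
E
```

```text
0.05 [[249.2, 189.6], [258.8, 189.6], [249.1, 178.2], [258.7, 178.2]]
0.08 [[249.0, 187.8], [259.0, 187.7], [249.0, 176.0], [258.9, 175.9]]
0.11 [[248.8, 185.8], [259.2, 185.7], [248.8, 173.5], [259.1, 173.5]]
0.14 [[248.7, 183.6], [259.4, 183.6], [248.6, 170.9], [259.3, 170.9]]
```

View pics/t5.png

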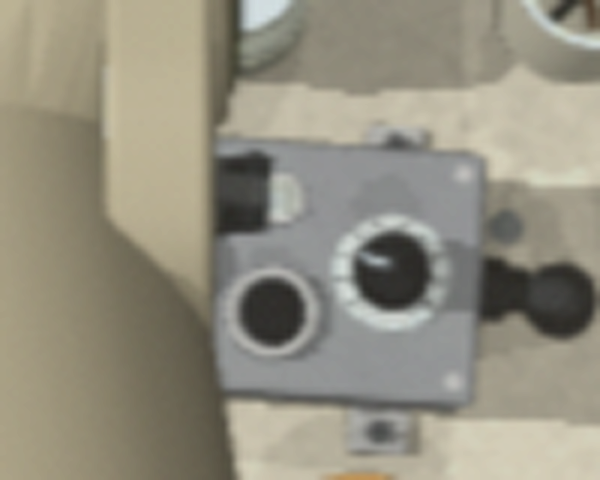

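The top view puts the hand's x correctly (linkage at rows 175 to 189, as predicted), so the disagreement is along the tool axis. I'll go down to a safe height and look again.

Call:
{"fn": "move_arm", "kwargs": {"commands": [[[0, 0.05, -0.5], [0, 0, 0], -1], [[0, 0.05, -0.5], [0, 0, 0], -1], [[0, 0, -0.2], [0, 0, 0], -1], [[0, 0, 0], [0, 0, 0], -1], [[0, 0, 0], [0, 0, 0], -1]]}}

```text
clock: 3.75
tcp_pos: [0.5773, 0.0823, 0.1329]
orientation: [0.0, 0.033, 0.999, 0.0]
wrist_force: [0.6, -0.0, -0.4]
finger_gap: -0.0002
```

```bash
cat > v.py <<'E'
import sys
from h import *
s=env.get_state();p=s['tcp_pos'];c=cam('scene');u0,u1,v0,v1=220,320,110,230
im=cv2.resize(c['frame'][v0:v1,u0:u1,::-1],None,fx=5,fy=5,interpolation=cv2.INTER_CUBIC)
for dz in (-.019,0):
    q=(proj(c,p+[0,0,dz])-[u0,v0]+.5)*5; cv2.circle(im,tuple(int(t) for t in q),2,(0,255,0),-1)
cv2.imwrite(f'pics/{sys.argv[1]}.png',im)
E
python3 st.py; python3 v.py s6
```

```text
3.75 [0.5773 0.0823 0.1329] [ 0.    0.37 -0.1   1.1   0.    0.07] yaw jaw 86.2 z [ 0.001  0.    -1.   ] F [ 0.57 -0.05 -0.38] gap -0.0002
```

View pics/s6.png

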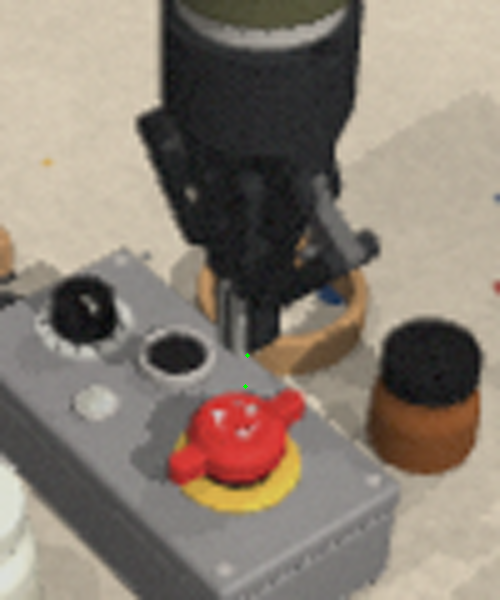

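Call:
{"fn": "move_arm", "kwargs": {"commands": [[[0, -0.03, -0.25], [0, 0, 0], -1], [[0, 0, -0.2], [0, 0, 0], -1], [[0, 0, 0], [0, 0, 0], -1], [[0, 0, 0], [0, 0, 0], -1]]}}

```text
clock: 4.2
tcp_pos: [0.5765, 0.0811, 0.1136]
orientation: [-0.001, 0.033, 0.999, 0.0]
wrist_force: [-0.2, 0.7, 1.3]
finger_gap: 0.0001
```

```bash
python3 st.py; python3 v.py s7
```

```text
4.2 [0.5765 0.0811 0.1136] [ 0.    0.38 -0.13  1.06  0.    0.07] yaw jaw 86.2 z [-0.001  0.    -1.   ] F [-0.21  0.68  1.26] gap 0.0001
```

View pics/s7.png

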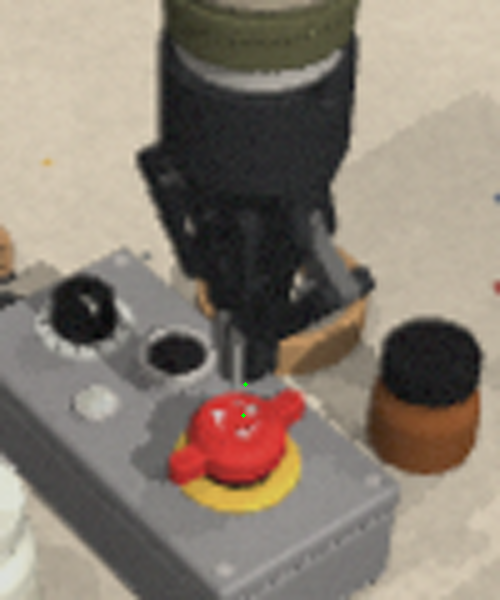

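The picture shows the tip still clearly above the cap at TCP z = 0.114, so I take the nominal 19 mm as unproven. I'll creep down a little more, keeping the grasp point well above the forbidden zone, and watch the force.

Call:
{"fn": "move_arm", "kwargs": {"commands": [[[0.03, 0, -0.08], [0, 0, 0], -1], [[0, 0, -0.08], [0, 0, 0], -1], [[0, 0, 0], [0, 0, 0], -1]]}}

```text
clock: 4.55
tcp_pos: [0.5778, 0.0811, 0.1071]
orientation: [-0.0, 0.033, 0.999, 0.0]
wrist_force: [-0.3, -0.2, 0.9]
finger_gap: 0.0
```

```bash
python3 st.py; python3 v.py s8
```

```text
4.55 [0.5778 0.0811 0.1071] [ 0.    0.39 -0.14  1.05  0.    0.07] yaw jaw 86.2 z [-0.001  0.    -1.   ] F [-0.33 -0.19  0.93] gap 0.0
```

View pics/s8.png

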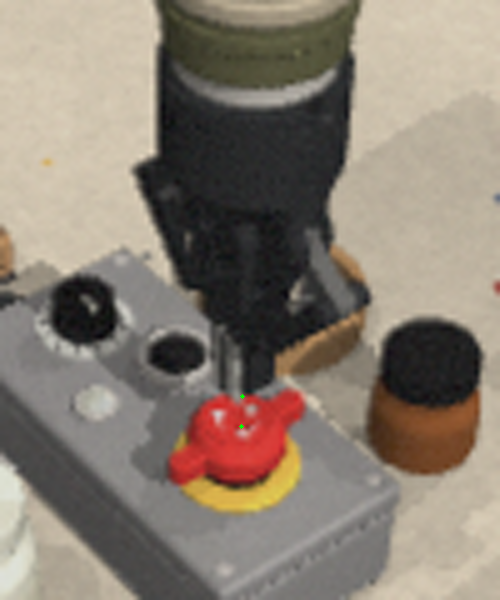

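There is no contact (0.9 N is noise), and the picture agrees, so the tips are well above where the nominal 19 mm puts them. Pressing on axis with shut fingers would bring the grasp point too near the forbidden zone. Instead I'll part the fingers about 40 mm and press with the -y finger alone, keeping the grasp point about 25 mm off the button axis.

Call:
{"fn": "move_arm", "kwargs": {"commands": [[[0, 0, 0.7], [0, 0, 0], -1], [[0.04, 0.3, 0], [0, 0, 0], -0.06], [[0, 0.32, 0], [0, 0, 0], -0.06], [[0, 0, 0], [0, 0, 0], -0.06], [[0, 0, 0], [0, 0, 0], -0.06]]}}

```text
clock: 5.1
tcp_pos: [0.579, 0.1065, 0.1348]
orientation: [-0.001, 0.032, 0.999, -0.0]
wrist_force: [-0.7, -0.6, -0.5]
finger_gap: 0.04
```

```bash
python3 st.py; python3 v.py s9
```

```text
5.1 [0.579  0.1065 0.1348] [ 0.05  0.38 -0.08  1.11 -0.    0.11] yaw jaw 86.28 z [-0.001 -0.    -1.   ] F [-0.71 -0.58 -0.47] gap 0.04
```

View pics/s9.png

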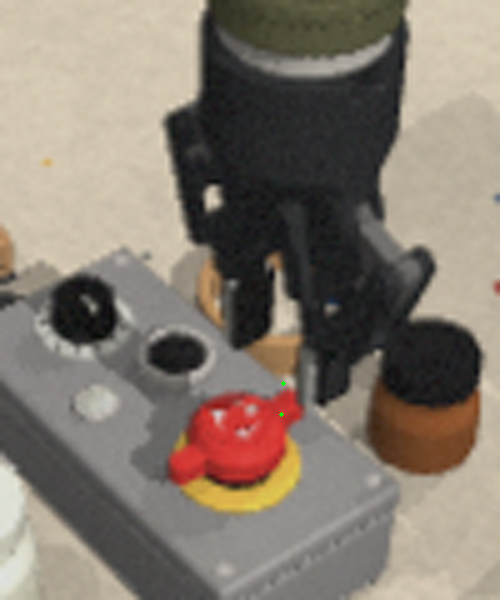

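Both fingers are seen at the right lateral spots, with tips near (250,338) and (328,398) in the crop, but again high. I'll lower in small steps and watch the force.

Call:
{"fn": "move_arm", "kwargs": {"commands": [[[0, 0, -0.3], [0, 0, 0], -0.06], [[0, 0, -0.3], [0, 0, 0], -0.06], [[0, 0, -0.1], [0, 0, 0], -0.06], [[0, 0, 0], [0, 0, 0], -0.06]]}}

```text
clock: 5.55
tcp_pos: [0.5785, 0.1056, 0.106]
orientation: [-0.002, 0.033, 0.999, -0.0]
wrist_force: [0.3, 0.3, 0.0]
finger_gap: 0.0398
```

Call:
{"fn": "move_arm", "kwargs": {"commands": [[[0, 0, -0.1], [0, 0, 0], -0.06], [[0, 0, -0.1], [0, 0, 0], -0.06], [[0, 0, 0], [0, 0, 0], -0.06]]}}

```text
clock: 5.85
tcp_pos: [0.5794, 0.1058, 0.0992]
orientation: [-0.0, 0.033, 0.999, 0.0]
wrist_force: [-0.6, -0.6, 0.8]
finger_gap: 0.0402
```

```bash
python3 st.py; python3 v.py s10
```

```text
5.85 [0.5794 0.1058 0.0992] [ 0.04  0.4  -0.13  1.03  0.    0.11] yaw jaw 86.2 z [-0.001  0.    -1.   ] F [-0.6  -0.55  0.81] gap 0.0402
```

View pics/s10.png

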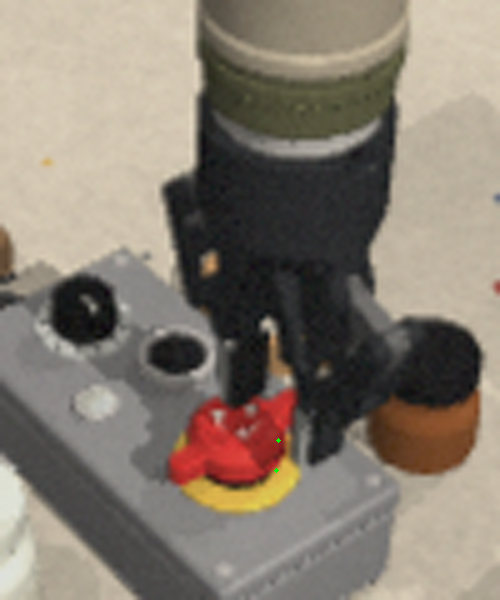

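Call:
{"fn": "move_arm", "kwargs": {"commands": [[[0, 0, -0.08], [0, 0, 0], -0.06], [[0, 0, 0], [0, 0, 0], -0.06]]}}

```text
clock: 6.1
tcp_pos: [0.5795, 0.1059, 0.0963]
orientation: [-0.0, 0.033, 0.999, 0.0]
wrist_force: [-0.3, 0.4, 0.0]
finger_gap: 0.0397
```

Call:
{"fn": "move_arm", "kwargs": {"commands": [[[0, 0, -0.08], [0, 0, 0], -0.06], [[0, 0, 0], [0, 0, 0], -0.06]]}}

```text
clock: 6.3
tcp_pos: [0.5794, 0.1059, 0.0929]
orientation: [-0.0, 0.033, 0.999, 0.0]
wrist_force: [-0.3, -0.9, -0.0]
finger_gap: 0.0405
```

Call:
{"fn": "move_arm", "kwargs": {"commands": [[[0, 0, -0.08], [0, 0, 0], -0.06], [[0, 0, 0], [0, 0, 0], -0.06]]}}

```text
clock: 6.5
tcp_pos: [0.5794, 0.1059, 0.0896]
orientation: [-0.0, 0.033, 0.999, 0.0]
wrist_force: [0.2, 0.5, 0.3]
finger_gap: 0.0403
```

```bash
python3 st.py; python3 v.py s11
```

```text
6.5 [0.5794 0.1059 0.0896] [ 0.04  0.41 -0.15  1.01  0.    0.11] yaw jaw 86.2 z [-0.001  0.    -1.   ] F [0.19 0.45 0.33] gap 0.0403
```

View pics/s11.png

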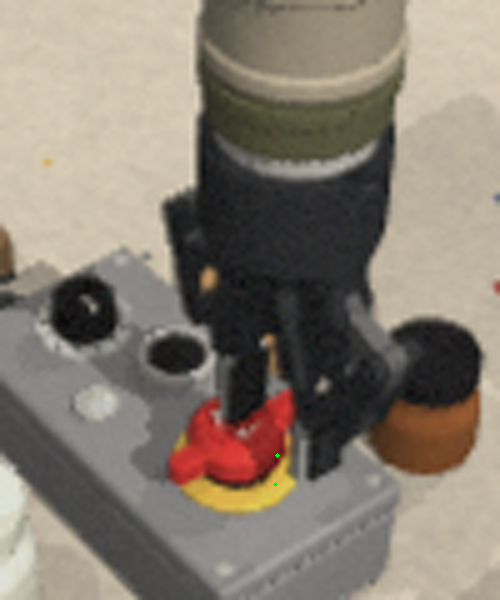

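The finger now overlaps the flat top in the view, with its lower corner at (235,420), and contact is near. I continue in 2 mm steps.

Call:
{"fn": "move_arm", "kwargs": {"commands": [[[0, 0, -0.06], [0, 0, 0], -0.06], [[0, 0, 0], [0, 0, 0], -0.06]]}}

```text
clock: 6.75
tcp_pos: [0.5795, 0.1059, 0.0874]
orientation: [-0.0, 0.033, 0.999, 0.0]
wrist_force: [-0.2, 1.0, -0.6]
finger_gap: 0.0404
```

Call:
{"fn": "move_arm", "kwargs": {"commands": [[[0, 0, -0.06], [0, 0, 0], -0.06], [[0, 0, 0], [0, 0, 0], -0.06]]}}

```text
clock: 6.95
tcp_pos: [0.5799, 0.1059, 0.0855]
orientation: [0.0, 0.033, 0.999, 0.0]
wrist_force: [-0.1, -0.3, 3.7]
finger_gap: 0.04
```

```bash
python3 st.py; python3 v.py s12
```

```text
6.95 [0.5799 0.1059 0.0855] [ 0.04  0.41 -0.15  1.    0.    0.11] yaw jaw 86.2 z [ 0.001  0.    -1.   ] F [-0.11 -0.28  3.7 ] gap 0.04
```

View pics/s12.png

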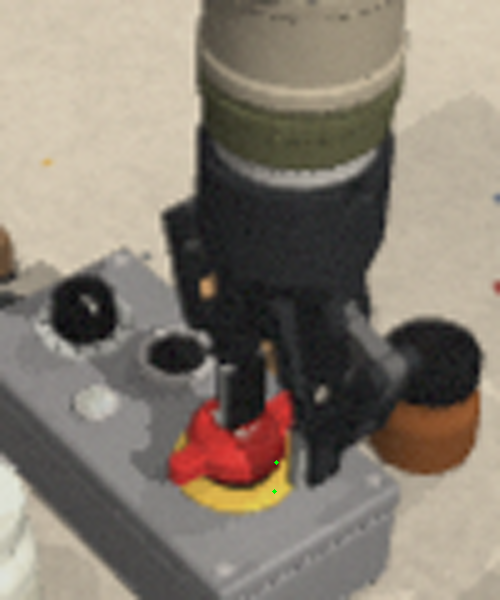

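Contact: 3.7 N at TCP z = 0.0855. I press about 8 mm further to latch.

Call:
{"fn": "move_arm", "kwargs": {"commands": [[[0, 0, -0.07], [0, 0, 0], -0.06], [[0, 0, -0.07], [0, 0, 0], -0.06], [[0, 0, 0], [0, 0, 0], -0.06]]}}

```text
clock: 7.3
tcp_pos: [0.5799, 0.1059, 0.0798]
orientation: [0.0, 0.033, 0.999, 0.0]
wrist_force: [-0.7, 0.3, 5.8]
finger_gap: 0.0398
```

Call:
{"fn": "move_arm", "kwargs": {"commands": [[[0, 0, -0.06], [0, 0, 0], -0.06], [[0, 0, 0], [0, 0, 0], -0.06]]}}

```text
clock: 7.5
tcp_pos: [0.58, 0.1059, 0.0777]
orientation: [0.0, 0.033, 0.999, 0.0]
wrist_force: [-1.5, 0.3, 7.4]
finger_gap: 0.04
```

Call:
{"fn": "move_arm", "kwargs": {"commands": [[[0, 0, -0.05], [0, 0, 0], -0.06], [[0, 0, 0], [0, 0, 0], -0.06]]}}

```text
clock: 7.7
tcp_pos: [0.58, 0.1059, 0.0768]
orientation: [0.001, 0.033, 0.999, -0.0]
wrist_force: [-2.4, 0.6, 11.4]
finger_gap: 0.0403
```

Call:
{"fn": "move_arm", "kwargs": {"commands": [[[0, 0, -0.04], [0, 0, 0], -0.06], [[0, 0, 0], [0, 0, 0], -0.06]]}}

```text
clock: 7.9
tcp_pos: [0.5802, 0.1059, 0.0766]
orientation: [0.001, 0.033, 0.999, -0.0]
wrist_force: [-5.2, 0.4, 19.7]
finger_gap: 0.0401
```

The button has bottomed (force rising, no more travel). Now lift off and look.

Call:
{"fn": "move_arm", "kwargs": {"commands": [[[0, 0, 0.2], [0, 0, 0], -0.06], [[0, 0, 0.6], [0, 0, 0], -0.06], [[0, 0, 0.7], [0, 0, 0], -0.06], [[0, 0, 0], [0, 0, 0], -0.06], [[0, 0, 0], [0, 0, 0], -0.06]]}}

```text
clock: 8.4
tcp_pos: [0.5801, 0.1059, 0.1339]
orientation: [0.001, 0.033, 0.999, 0.0]
wrist_force: [-0.7, 0.2, 0.0]
finger_gap: 0.0402
```

```bash
python3 st.py; python3 v.py s13
```

```text
8.4 [0.5801 0.1059 0.1339] [ 0.04  0.38 -0.08  1.11  0.    0.11] yaw jaw 86.2 z [ 0.001  0.    -1.   ] F [-0.66  0.23  0.01] gap 0.0402
```

View pics/s13.png

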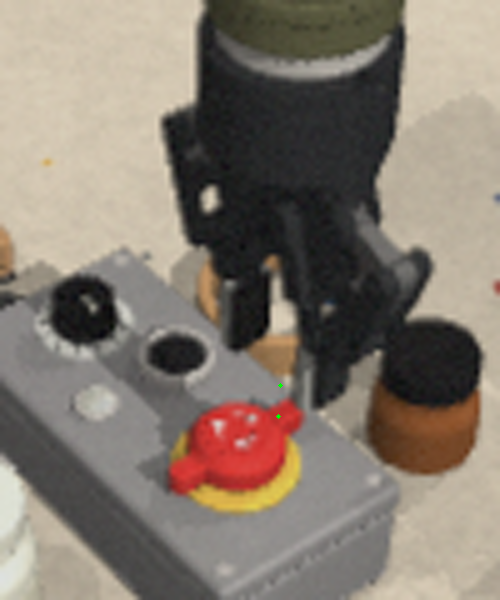

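The cap sits visibly lower, with its upper edge at row 403 instead of 393 in the crop. The ears are unturned and the wrist force is zero, so it is latched with the hand off. Next I shut the fingers and go beside the +x ear, on its +y side.

Call:
{"fn": "move_arm", "kwargs": {"commands": [[[0.5, 0, 0], [0, 0, 0], -1], [[0.45, 0, 0], [0, 0, 0], -1], [[0, 0, -0.5], [0, 0, 0], -1], [[0, 0, -0.4], [0, 0, 0], -1], [[0, 0, 0], [0, 0, 0], -1]]}}

```text
clock: 8.95
tcp_pos: [0.6147, 0.1057, 0.0933]
orientation: [-0.004, 0.033, 0.999, -0.0]
wrist_force: [0.4, 0.6, -0.7]
finger_gap: 0.0
```

```bash
python3 st.py; python3 v.py s14
```

```text
8.95 [0.6147 0.1057 0.0933] [ 0.04  0.48 -0.04  1.07  0.    0.11] yaw jaw 86.19 z [-0.008 -0.    -1.   ] F [ 0.4   0.6  -0.73] gap 0.0
```

View pics/s14.png

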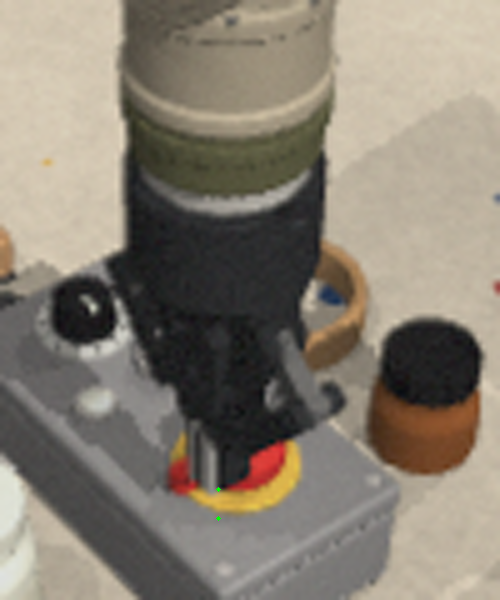

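The shut finger, with its tip at about (210,485) in the crop, stands beside the near ear. I'll touch the lid lightly to learn the true tip height.

Call:
{"fn": "move_arm", "kwargs": {"commands": [[[0.05, 0, -0.25], [0, 0, 0], -1], [[0, 0, -0.25], [0, 0, 0], -1], [[0, 0, 0], [0, 0, 0], -1], [[0, 0, 0], [0, 0, 0], -1]]}}

```text
clock: 9.4
tcp_pos: [0.6194, 0.1059, 0.0775]
orientation: [-0.0, 0.033, 0.999, 0.0]
wrist_force: [0.8, -0.8, 0.4]
finger_gap: 0.0004
```

Call:
{"fn": "move_arm", "kwargs": {"commands": [[[0, 0, -0.08], [0, 0, 0], -1], [[0, 0, 0], [0, 0, 0], -1]]}}

```text
clock: 9.6
tcp_pos: [0.6197, 0.1059, 0.0745]
orientation: [0.0, 0.033, 0.999, 0.0]
wrist_force: [-0.1, 0.1, 0.6]
finger_gap: -0.0
```

Call:
{"fn": "move_arm", "kwargs": {"commands": [[[0, 0, -0.08], [0, 0, 0], -1], [[0, 0, 0], [0, 0, 0], -1]]}}

```text
clock: 9.8
tcp_pos: [0.6195, 0.1059, 0.071]
orientation: [-0.0, 0.033, 0.999, 0.0]
wrist_force: [-0.0, 0.2, -1.1]
finger_gap: 0.0001
```

```bash
python3 st.py; python3 v.py s15
```

```text
9.8 [0.6195 0.1059 0.071 ] [ 0.04  0.5  -0.06  1.01  0.    0.11] yaw jaw 86.2 z [-0.  0. -1.] F [-0.05  0.24 -1.14] gap 0.0001
```

View pics/s15.png

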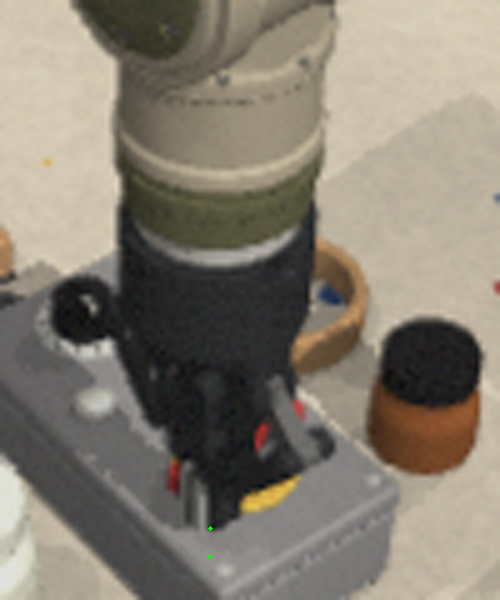

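Call:
{"fn": "move_arm", "kwargs": {"commands": [[[0, 0, -0.08], [0, 0, 0], -1], [[0, 0, 0], [0, 0, 0], -1]]}}

```text
clock: 10.05
tcp_pos: [0.6194, 0.1059, 0.0676]
orientation: [-0.0, 0.033, 0.999, 0.0]
wrist_force: [-0.2, -0.0, 0.1]
finger_gap: 0.0001
```

Call:
{"fn": "move_arm", "kwargs": {"commands": [[[0, 0, -0.06], [0, 0, 0], -1], [[0, 0, 0], [0, 0, 0], -1]]}}

```text
clock: 10.25
tcp_pos: [0.6195, 0.1059, 0.0653]
orientation: [-0.0, 0.033, 0.999, 0.0]
wrist_force: [0.2, 0.3, 0.3]
finger_gap: 0.0001
```

Call:
{"fn": "move_arm", "kwargs": {"commands": [[[0, 0, -0.05], [0, 0, 0], -1], [[0, 0, 0], [0, 0, 0], -1]]}}

```text
clock: 10.45
tcp_pos: [0.6195, 0.1059, 0.0634]
orientation: [-0.0, 0.033, 0.999, 0.0]
wrist_force: [0.8, -0.2, 0.2]
finger_gap: -0.0001
```

Call:
{"fn": "move_arm", "kwargs": {"commands": [[[0, 0, -0.05], [0, 0, 0], -1], [[0, 0, 0], [0, 0, 0], -1]]}}

```text
clock: 10.65
tcp_pos: [0.6195, 0.1059, 0.0614]
orientation: [-0.0, 0.033, 0.999, 0.0]
wrist_force: [-0.5, 0.1, 0.9]
finger_gap: -0.0002
```

Call:
{"fn": "move_arm", "kwargs": {"commands": [[[0, 0, -0.05], [0, 0, 0], -1], [[0, 0, 0], [0, 0, 0], -1]]}}

```text
clock: 10.85
tcp_pos: [0.6195, 0.1059, 0.0594]
orientation: [-0.0, 0.033, 0.999, 0.0]
wrist_force: [-0.2, -0.3, 0.6]
finger_gap: -0.0001
```

```bash
python3 st.py; python3 v.py s16
```

```text
10.85 [0.6195 0.1059 0.0594] [ 0.04  0.51 -0.08  0.99  0.    0.11] yaw jaw 86.2 z [-0.  0. -1.] F [-0.24 -0.33  0.62] gap -0.0001
```

View pics/s16.png

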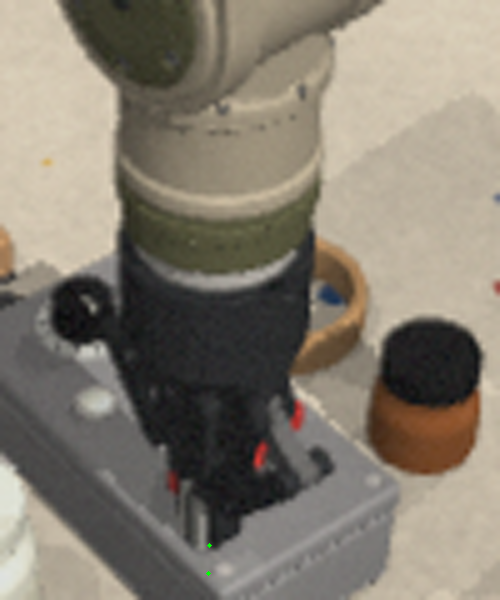

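No lid contact yet at 0.0594. So the shut tip is 5.6 to 9.5 mm above the reported TCP, the upper bound coming from the touch on the cap. Raising to TCP 0.067 puts the tip at z ≈ 0.073 to 0.076, against a latched ear at 0.0715 to 0.0835. I'll now push towards -y in the box frame.

Call:
{"fn": "move_arm", "kwargs": {"commands": [[[0, 0, 0.18], [0, 0, 0], -1], [[-0.01, -0.15, 0], [0, 0, 0], -1], [[0, -0.1, 0], [0, 0, 0], -1], [[0, 0, 0], [0, 0, 0], -1]]}}

```text
clock: 11.3
tcp_pos: [0.6198, 0.0954, 0.0673]
orientation: [0.001, 0.034, 0.999, 0.0]
wrist_force: [1.4, 1.4, 0.5]
finger_gap: -0.0001
```

Call:
{"fn": "move_arm", "kwargs": {"commands": [[[0, -0.08, 0], [0, 0, 0], -1], [[0, 0, 0], [0, 0, 0], -1]]}}

```text
clock: 11.5
tcp_pos: [0.6198, 0.0924, 0.0672]
orientation: [0.001, 0.033, 0.999, 0.0]
wrist_force: [0.6, 1.3, 1.5]
finger_gap: 0.0001
```

```bash
python3 st.py; python3 v.py s17
```

```text
11.5 [0.6198 0.0924 0.0672] [ 0.02  0.49 -0.07  1.    0.    0.09] yaw jaw 86.19 z [ 0.001  0.    -1.   ] F [0.63 1.29 1.47] gap 0.0001
```

View pics/s17.png

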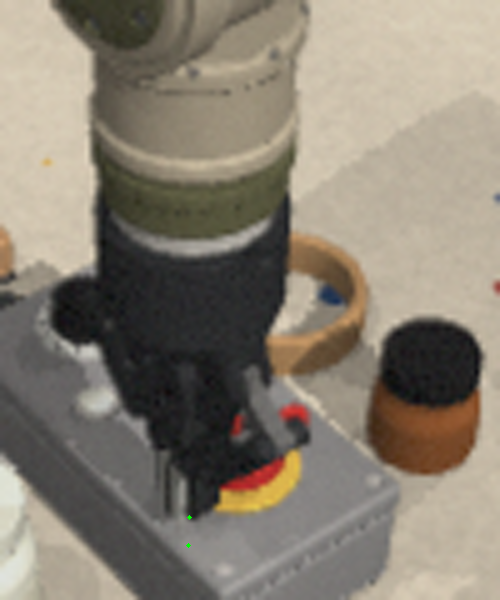

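Call:
{"fn": "move_arm", "kwargs": {"commands": [[[0, -0.08, 0], [0, 0, 0], -1], [[0, 0, 0], [0, 0, 0], -1], [[0, 0, 0], [0, 0, 0], -1]]}}

```text
clock: 11.85
tcp_pos: [0.6194, 0.0894, 0.0669]
orientation: [0.0, 0.033, 0.999, -0.0]
wrist_force: [1.3, 1.7, 2.1]
finger_gap: 0.0
```

```bash
python3 st.py; python3 st.py; python3 v.py s18;python3 st.py
```

```text
11.85 [0.6194 0.0894 0.0669] [ 0.02  0.49 -0.08  1.   -0.    0.08] yaw jaw 86.2 z [ 0. -0. -1.] F [1.28 1.69 2.06] gap 0.0
11.85 [0.6194 0.0894 0.0669] [ 0.02  0.49 -0.08  1.   -0.    0.08] yaw jaw 86.2 z [ 0. -0. -1.] F [1.28 1.69 2.06] gap 0.0
11.9 [0.6194 0.0894 0.0669] [ 0.02  0.49 -0.08  1.   -0.    0.08] yaw jaw 86.2 z [ 0. -0. -1.] F [0.85 1.33 1.56] gap 0.0002
```

View pics/s18.png

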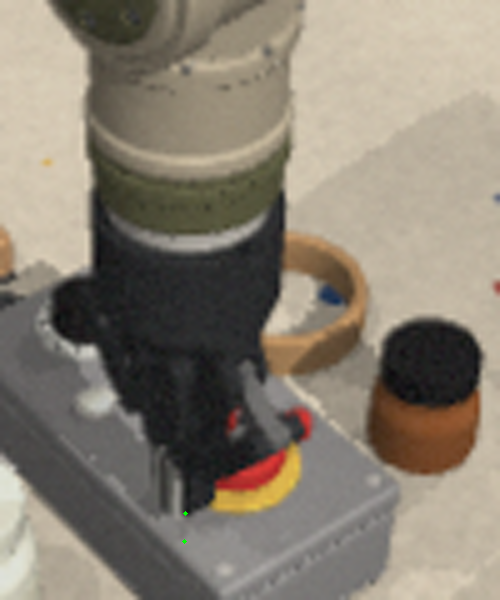

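The far ear has moved from (293,413) to (300,422), so the head is turning clockwise. I continue in steps.

Call:
{"fn": "move_arm", "kwargs": {"commands": [[[-0.01, -0.1, 0], [0, 0, 0], -1], [[0, -0.1, 0], [0, 0, 0], -1], [[0, 0, 0], [0, 0, 0], -1]]}}

```text
clock: 12.2
tcp_pos: [0.6191, 0.0808, 0.0668]
orientation: [0.0, 0.033, 0.999, -0.0]
wrist_force: [2.2, 1.3, 0.1]
finger_gap: 0.0001
```

```bash
python3 st.py; python3 v.py s19
```

```text
12.2 [0.6191 0.0808 0.0668] [ 0.    0.49 -0.08  1.   -0.    0.07] yaw jaw 86.16 z [ 0. -0. -1.] F [2.2  1.32 0.12] gap 0.0001
```

View pics/s19.png

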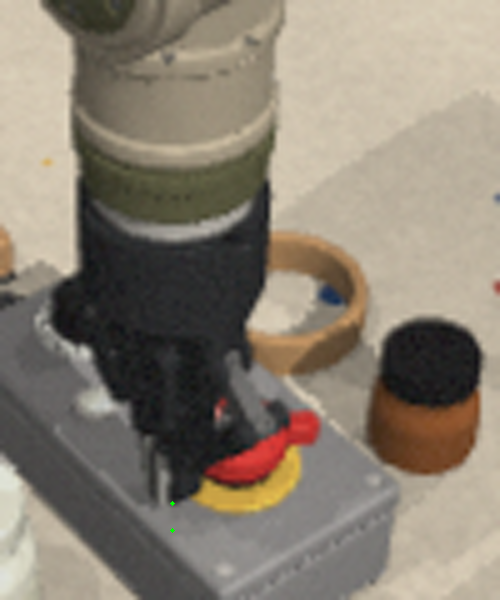

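```bash
python3 - <<'E'
from h import *
c=cam('scene')
for z in (.0775,.084):
  for t in (0,.2,.4,.5,.6,.7,.8):
    a=np.radians(180-3.4)-t; q=proj(c,[.5785+.034*np.cos(a),.081+.034*np.sin(a),z]); print(z,t,((q-[220,110]+.5)*5).round(0))
E
```

```text
0.0775 0 [296. 410.]
0.0775 0.2 [304. 419.]
0.0775 0.4 [310. 429.]
0.0775 0.5 [312. 434.]
0.0775 0.6 [314. 440.]
0.0775 0.7 [314. 445.]
0.0775 0.8 [314. 450.]
0.084 0 [296. 401.]
0.084 0.2 [305. 409.]
0.084 0.4 [311. 419.]
0.084 0.5 [313. 424.]
0.084 0.6 [314. 430.]
0.084 0.7 [315. 435.]
0.084 0.8 [315. 441.]
```

Call:
{"fn": "move_arm", "kwargs": {"commands": [[[0, -0.08, 0], [0, 0, 0], -1], [[0, -0.08, 0], [0, 0, 0], -1], [[0, 0, 0], [0, 0, 0], -1]]}}

```text
clock: 12.6
tcp_pos: [0.6186, 0.0746, 0.0666]
orientation: [-0.0, 0.033, 0.999, -0.0]
wrist_force: [1.8, 1.4, -0.4]
finger_gap: -0.0003
```

```bash
python3 st.py; python3 v.py s20
```

```text
12.6 [0.6186 0.0746 0.0666] [-0.01  0.49 -0.08  1.   -0.    0.06] yaw jaw 86.17 z [-0.001 -0.    -1.   ] F [ 1.77  1.39 -0.4 ] gap -0.0003
```

View pics/s20.png

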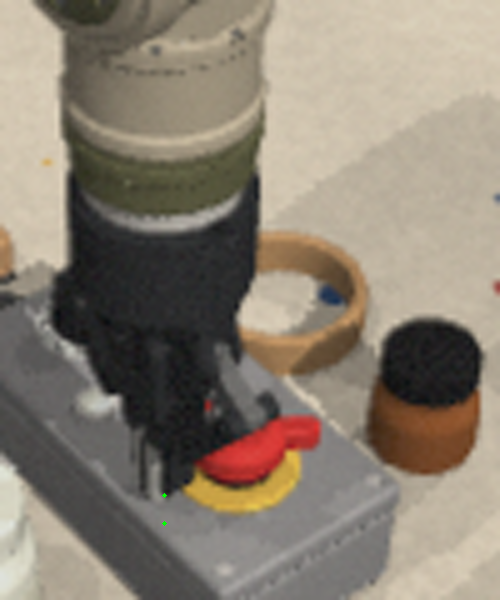

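The far ear is at about (310,433), which fits a head that is out and turned about 0.6 rad, and the dark nut shows under the cap. A little more for margin, then I back off.

Call:
{"fn": "move_arm", "kwargs": {"commands": [[[0, -0.08, 0], [0, 0, 0], -1], [[0, 0, 0], [0, 0, 0], -1]]}}

```text
clock: 12.85
tcp_pos: [0.6185, 0.0718, 0.0667]
orientation: [-0.0, 0.033, 0.999, 0.0]
wrist_force: [0.2, 2.8, -0.4]
finger_gap: 0.0001
```

Call:
{"fn": "move_arm", "kwargs": {"commands": [[[0, 0.3, 0], [0, 0, 0], -1], [[0.02, 0.4, 0], [0, 0, 0], -1], [[0, 0.4, 0], [0, 0, 0], -1], [[0, 0, 0.3], [0, 0, 0], -1], [[0, 0, 1], [0, 0, 0], -1]]}}

```text
clock: 13.35
tcp_pos: [0.6155, 0.1165, 0.1152]
orientation: [-0.005, 0.032, 0.999, -0.001]
wrist_force: [0.8, -0.1, -0.2]
finger_gap: -0.0002
```

Call:
{"fn": "move_arm", "kwargs": {"commands": [[[0, 0, 1], [0, 0, 0], -1], [[-0.5, 0.5, 1], [0, 0, 0], -1], [[-1, 0.5, 1], [0, 0, 0], -1], [[-1, 0.5, 0.5], [0, 0, 0], -1], [[0, 0, 0], [0, 0, 0], -1]]}}

```text
clock: 13.85
tcp_pos: [0.5232, 0.1747, 0.2573]
orientation: [0.002, 0.031, 1.0, 0.001]
wrist_force: [0.7, 0.0, -0.2]
finger_gap: 0.0001
```

```bash
python3 st.py; python3 v.py s21
```

```text
13.85 [0.5232 0.1747 0.2573] [0.18 0.26 0.05 1.36 0.   0.24] yaw jaw 86.42 z [ 0.004  0.001 -1.   ] F [ 0.69  0.04 -0.17] gap 0.0001
```

View pics/s21.png

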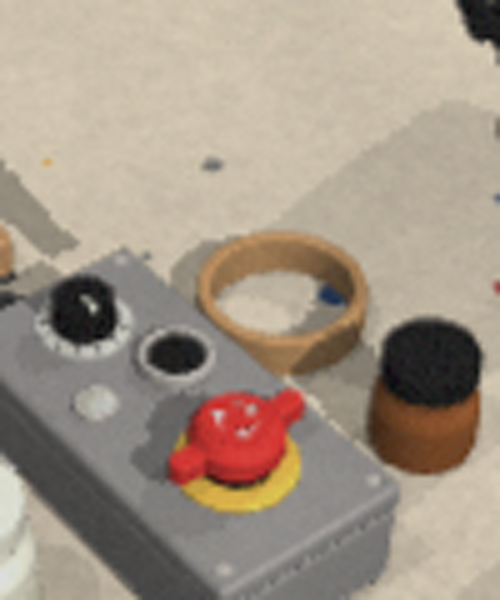

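The cap is back at its first position (upper edge at row 393, ears at (185,467) and (290,403)), and the dial, tape and pot look unchanged. I'll do a numeric check against the first picture, then hand in.

```bash
python3 - <<'E'
from h import *
a=cv2.imread('pics/s0.png').astype(int); b=cam('scene','s22')['frame'][:,:,::-1].astype(int)
for n,(u0,u1,v0,v1) in dict(stop=(245,295,185,215),start_dial=(220,265,160,190),jar=(195,232,198,248),mug=(140,195,125,210),knife=(205,295,250,320),offcut=(285,345,235,270),pot=(293,318,172,206),tape=(258,295,153,186),block=(185,225,135,172)).items():
    d=np.abs(a-b)[v0:v1,u0:u1].max(2); print(n,(d>40).sum(),d.mean().round(1))
E
python3 st.py; python3 -c "
from h import *
print(job.hand_in())"
```

```text
stop 0 12.0
start_dial 7 13.1
jar 0 13.6
mug 113 9.8
knife 0 8.7
offcut 0 8.7
pot 0 7.5
tape 0 10.3
block 182 13.3
13.95 [0.5259 0.173  0.2538] [ 0.17  0.26  0.05  1.36 -0.    0.24] yaw jaw 86.3 z [ 0.002 -0.    -1.   ] F [-0.   -0.14 -0.08] gap -0.0003
the job is handed in; nothing more can be done
None
```

View pics/s22.png

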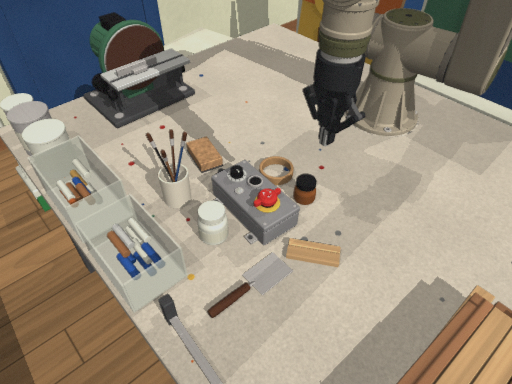

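I tested the stop and handed the job in after about 14 s of robot time; no verdict came back.

- **Press:** I pressed the mushroom with one fingertip to its bottom stop, about 20 N at the end. I then lifted off, and it was seen to stay in and unturned with the wrist force at zero.
- **Twist:** I pushed the +x ear clockwise with the side of the shut fingertips. By the picture, the head turned about 0.6 rad or more and popped out. After I backed off, it was sprung out and turned back.

**Last checks:**
- In the last picture the stop matches the first one, with no pixels changed strongly.
- The jar, pot, tape, offcut and knife also match.
- The start button and dial area differs in 7 pixels. The mug area differs in 113 and the sanding block area in 182. In the last picture all of these stand where they did, and I put the differences down to changed arm shadows without measuring it.

**What disagreed:** the fingertips were not 19 mm ahead of the reported TCP. In the pictures and by contact they stood 6 to 10 mm behind it. I therefore pressed with one finger and kept the grasp point about 25 mm off the button's axis. I set the twist height from contact with the cap and the absence of contact with the lid. Earlier, with shut fingers on the axis, I went no lower than TCP z = 0.107, which is above the forbidden zone by the reported pose.

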